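# Find and press the concealed battery-door catch of a welder's power pack

## Robot

A 6-joint arm with a two-finger parallel gripper is mounted at the origin on the work surface. World frame = base frame: x ahead of the robot, y to its left, z up, the work surface at z = 0. Lengths are in m, angles in rad, forces in N, time in s.
With the tool pointing down it reaches from about 0.325 to 1 m from the base axis. Payload 5.1 kg.
Tool frame: the origin (TCP) lies midway between the tips of the shut fingers; the grasp point (between the pads) lies 19 mm behind it; z points along the fingers, x is the direction in which the jaws open and shut, and the axes are right-handed (so a half turn about z gives the same grasp; the last joint's range is limited). The gripper opens to 85 mm and grips with 20 to 120 N. Pads are 22 mm wide; open, the fingers measure 114 mm over their backs; the gripper's body (76 mm by 85 mm) begins 54 mm behind the grasp point. The pads swing forward as they close: fully open they stand 13 mm farther back than shut.
Start: joints at [-0.083, 0.124, 1.65, -0, 1.367, -0.083], TCP at [0.65, -0, 0.231] pointing down, gripper open.
Joint ranges: [-2.61, 2.61], [-1.02, 2.33], [0.03, 2.71], [-1.35, 4.49], [0.32, 2.68], [-2.91, 2.91]. Speed limits (rad/s): [2.57, 2.57, 3.14, 3.14, 3.14, 3.14].

## Interface

Orientations are given as a 3x3 rotation matrix whose columns are the frame's x, y, z axes.
In Python, from bench import bot gives the robot as it stands. The module is installed in compiled form; this text tells all that it offers.
- The arm moves only by the shell command python3 -m pendant 'ROWS' [FORCE]. ROWS is JSON, a list of rows, each an object of numbers: "gripper": the opening, from 0 (shut) to 1 (fully open); "x", "y", "z": the shift along the world's x, y, z in mm; "ax", "ay", "az": the turn, a rotation vector about the world's x, y, z in rad. In form: [{"gripper": .., "x": .., "y": .., "z": .., "ax": .., "ay": .., "az": ..}, ...]. A call has 1 to 12 rows; each row shifts and turns the commanded pose from where the row before left it; what a row does not reach is not made up. A row lasts 1/8 s, in which the tool goes at most 62.5 mm and 10.7 degrees, less where a joint would pass 70% of its speed; a pose out of reach is approached as far as the arm can. A call with a gripper value outside its range is refused whole. The fingers move at their own pace and stop on an object; FORCE is the grip in N (left out, the last holds). Time passes only in rows, so rows that do not move let the fingers close. It gives the time, the measured TCP pose, the force and the opening at its end, in the units of the state.
- bot.get_obs(): the state, without advancing time (a new reading comes with each control period).
- bot.get_image(name): name is "scene" or "side" or "wrist"; returns a dict with "image" (400x640x3 uint8, blue, green, red), "camera_matrix" (3x3 intrinsics, pixels), "rvec" (rotation vector, rad) and "tvec" (3), from world to camera coordinates, as OpenCV has them. Camera axes: x right, y down, z forward; pixel columns grow to the right and rows downward; lengths in m; the calibration is good to about 2 mm. The wrist camera is an equidistant fisheye: a pixel r from the principal point sees the ray r / f radians off the axis. A picture is of the moment at which its call begins. There is no depth.
- bot.finish_job(): hands the job in, once; it reports no verdict.
The state is a dict: "t": time; "qpos": joint angles; "qd": joint speeds; "joint_efforts": joint torques, N m; "tcp_pos": TCP position; "tool_rot": TCP orientation; "ft_force": force on the tool from outside, world axes, zero at the start; "moment": the same for the moment, N m; "width": finger opening in m.
Only numpy, scipy, OpenCV 4.12 (cv2) and the standard library are available. Lean on these libraries where they do the work, as an engineer would, in place of code of your own. Each camera call takes 0.05 s, during which the arm holds its last target.

## Task

Four identical flush black thumb plates sit in a row on the top panel of the grey power pack; three are blind and one, you cannot see which, is the concealed catch of the battery door. Feel from plate to plate with the fingertips until one gives, press it fully in so that it stays in and the battery door springs up, then move clear. Do not touch the battery door, and do not lift, move or knock over the things lying around; nothing is to be grasped.

Things in the scene. Friction and masses are not known exactly. Their poses are not given: they have to be found in the camera images.
- case: the power pack, a fixed grey box 220 (x) x 300 (y) x 110 mm high, standing level on the bench. Origin at the centre of its underside, z up; x points from the row of thumb plates towards the battery door, y along the row. Its flat top panel is 110 mm above the bench
- cover1 (a point): centre of the upper face of the first thumb plate (lowest y of the case); fixed in the case, it does not sink with the plate. The four plates look alike: black, 47 mm square, three fine grey ribs, each in a square well 49 mm wide with its face 2 mm below the panel. They stand 70 mm apart along the case's y, at x = -60, z = 108 mm of the case
- cover2 (a point): the same for the second plate. Three of the plates are rigid and one is the catch; which one differs from run to run
- cover3 (a point): the same for the third plate
- cover4 (a point): the same for the fourth plate (highest y of the case)
- catch (a joint): how far the catch is pressed in: 0 = up, 0.006 m = fully in at its stop. It resists with about 4 N, snaps through when 2.7 mm in, goes down by itself to its stop and stays there. The battery door is linked to it and rises with it
- door: the battery door, a thin grey flap 98 (x) x 178 (y) mm set flush in the panel beside the row, its near edge 53 mm from the line of the plates' centres (case x = -7 mm). Origin on its hinge, along its far edge (case x = 91, y = 0, z = 110 mm); own z is vertical when shut. With the catch fully in it stands open about 0.36 rad, its near edge about 35 mm above the panel
- tip_mid (a point): centre (22.5 mm up) of a copper electrode tip standing loose on the panel beside the door, 22 mm in diameter, 45 mm high
- bin_mid (a point): centre (35 mm up) of an empty blue parts bin on the bench beside the case, 160 x 105 x 70 mm high
- spray_mid (a point): centre (75 mm up) of an aluminium spray can on the bench, 52 mm in diameter, 150 mm high (40 mm above the panel)
- driver_grip (a point): handle of a screwdriver, 180 mm long, lying on the bench

How it is judged:
By the outcome, as a careful person would: the job done as asked, in the order asked, and still so for the second after the job is handed in, with the robot touching nothing.
It also fails if it takes over 45 s, if anything falls off the work surface, if the arm or the gripper's body presses on something with over 40 N, if the wrist force passes 120 N, or if a joint passes its speed limit or range.

## Working session

There is one attempt and no reset: what is moved stays moved. The work goes in short steps, Python scripts to look and compute and a shell command to move; the robot and the scene stay as the last step left them, time stands still between calls to the robot, and variables do not carry over. Pictures are saved under pics/ and viewed, and the job is handed in when it is done.

```bash
mkdir -p pics
python3 - <<'E'
from bench import bot
import cv2
o=bot.get_obs();print(o['t'],o['tcp_pos'],o['tool_rot'],o['ft_force'],o['width'])
for n in ['scene','side','wrist']:
    d=bot.get_image(n);cv2.imwrite(f'pics/{n}0.png',d['image']);print(n,d['camera_matrix'],d['rvec'],d['tvec'])
E
```

```text
0.0 [6.49397943e-01 2.52914197e-05 2.30051086e-01] [[ 9.99997875e-01  9.49230280e-06 -2.06166497e-03]
 [ 9.80948902e-06 -9.99999988e-01  1.53839493e-04]
 [-2.06166348e-03 -1.53859390e-04 -9.99997863e-01]] [0.48790867 0.05316052 0.24406106] 0.08576229928412213
scene [[434.28542859   0.         319.78524692]
 [  0.         434.28542859 195.84218164]
 [  0.           0.           1.        ]] [ 0.69491386  2.6011243  -1.1148505 ] [ 0.47964449 -0.10424388  1.27830655]
side [[421.29982827   0.         319.50903724]
 [  0.         421.29982827 199.37784391]
 [  0.           0.           1.        ]] [ 2.11672228 -0.55592869  0.27183685] [-0.49766494  0.25367393  0.87818927]
wrist [[309.70691629   0.         317.95486943]
 [  0.         309.70691629 200.08912394]
 [  0.           0.           1.        ]] [-2.86670907e+00 -2.85707389e-04  1.16668586e-03] [-0.64895109 -0.03603067  0.37747777]
```

View pics/scene0.png

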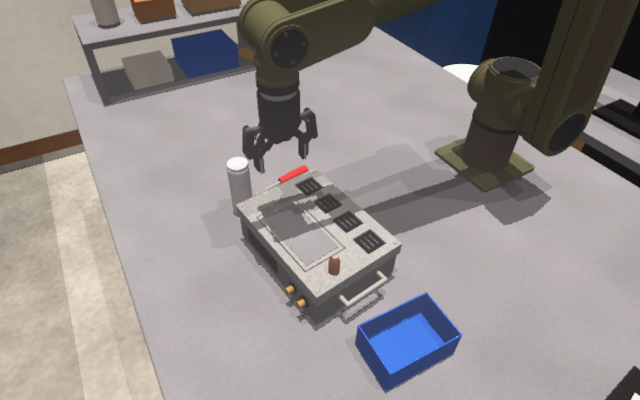

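View pics/side0.png

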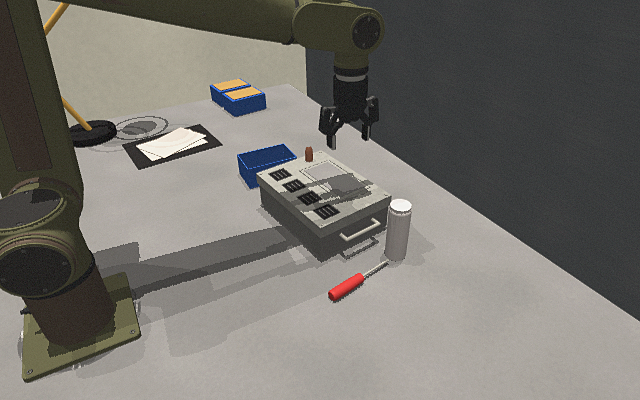

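View pics/wrist0.png

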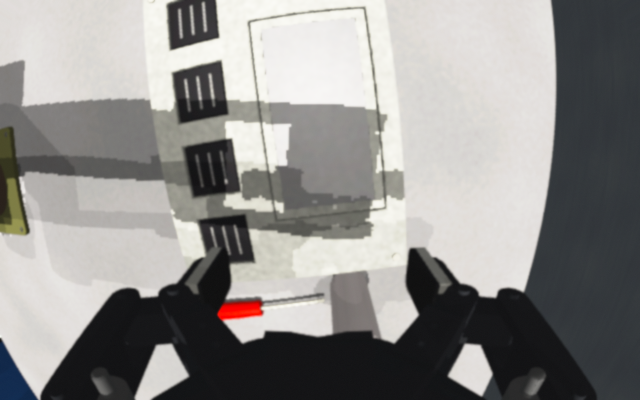

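The scene, side and wrist views all show the four black plates. In the wrist view they are near (193,24), (200,92), (212,167) and (228,240). The door lies to their right, the electrode tip stands at the bin end, and the can and driver are at the opposite end. Next I'll measure the plates.

```bash
cat > h.py <<'E'
import cv2,numpy as np
def rays(d,px,fish):
    K=d['camera_matrix'];R=cv2.Rodrigues(np.array(d['rvec'],float))[0];t=np.array(d['tvec']).ravel()
    px=np.atleast_2d(np.array(px,float));u=(px-[K[0,2],K[1,2]])/[K[0,0],K[1,1]]
    if fish:
        r=np.linalg.norm(u,axis=1,keepdims=True);v=np.hstack([u/np.maximum(r,1e-9)*np.sin(r),np.cos(r)])
    else: v=np.hstack([u,np.ones((len(u),1))])
    v=v@R; return -R.T@t, v/np.linalg.norm(v,axis=1,keepdims=True)
def plane(d,px,fish,z):
    c,v=rays(d,px,fish); return c+v*((z-c[2])/v[:,2])[:,None]
def tri(obs):
    A=0;b=0
    for c,v in obs:
        P=np.eye(3)-np.outer(v,v);A=A+P;b=b+P@c
    x=np.linalg.solve(A,b);return x,[np.linalg.norm((np.eye(3)-np.outer(v,v))@(x-c)) for c,v in obs]
def blobs(img,seeds,thr=60,k=3):
    m=(img.max(2)<thr).astype(np.uint8)
    m=cv2.morphologyEx(m,cv2.MORPH_CLOSE,np.ones((k,k)))
    n,l,s,c=cv2.connectedComponentsWithStats(m);out=[]
    for x,y in seeds:
        w=l[y-6:y+7,x-6:x+7];w=w[w>0]
        i=np.bincount(w).argmax();cs,_=cv2.findContours((l==i).astype(np.uint8),0,2)
        r=cv2.minAreaRect(max(cs,key=cv2.contourArea));out.append((c[i],s[i,4],r))
    return out
E
python3 - <<'E'
from bench import bot
from h import *
S={'scene':[(309,187),(328,203),(347,221),(369,241)],'side':[(326,212),(310,198),(294,186),(280,174)],'wrist':[(228,240),(212,167),(200,92),(193,24)]}
C={}
for n in S:
    d=bot.get_image(n);B=blobs(d['image'],S[n],60,7 if n=='wrist' else 3)
    for i,b in enumerate(B):
        p=plane(d,b[0],n=='wrist',.108)[0]
        print(n,i,b[0].round(1),b[1],np.round(b[2][1],1),p.round(4))
        c,v=rays(d,b[0],n=='wrist');C.setdefault(i,[]).append((c,v[0]))
for i in C:print(tri(C[i]), tri(C[i][:2])[0])
E
```

```text
Traceback (most recent call last):
  File "h.py", line 22, in blobs
    i=np.bincount(w).argmax();cs,_=cv2.findContours((l==i).astype(np.uint8),0,2)
ValueError: attempt to get argmax of an empty sequence
```

```bash
cat > m.py <<'E'
from bench import bot
from h import *
S={'scene':[(309,187),(328,203),(347,221),(369,241)],'side':[(326,212),(310,198),(294,186),(280,174)],'wrist':[(228,240),(212,167),(200,92),(193,24)]}
C={}
for n in S:
    d=bot.get_image(n);x,y=S[n][0]
    g=d['image'].max(2)
    print(n,[(g[y-6:y+7,x-6:x+7].min(),int(np.median(g[y-6:y+7,x-6:x+7]))) for x,y in S[n]])
    try:B=blobs(d['image'],S[n],75,7 if n=='wrist' else 3)
    except Exception as e: print(e);continue
    for i,b in enumerate(B):
        p=plane(d,b[0],n=='wrist',.108)[0]
        print(n,i,b[0].round(1),b[1],np.round(b[2][1],1),p.round(4))
        c,v=rays(d,b[0],n=='wrist');C.setdefault(i,[]).append((c,v[0]))
for i in C:print(tri(C[i]), tri(C[i][:2])[0])
E
python3 m.py
```

```text
scene [(np.uint8(57), 69), (np.uint8(57), 62), (np.uint8(59), 69), (np.uint8(67), 74)]
scene 0 [308.8 186.4] 242 [13.9 21. ] [ 0.5625 -0.0452  0.108 ]
scene 1 [327.6 203.1] 272 [15.2 21.5] [0.5531 0.0244 0.108 ]
scene 2 [347.  221.4] 306 [22.9 16.9] [0.5458 0.0933 0.108 ]
scene 3 [368.9 241.4] 340 [21.9 17.7] [0.5373 0.1633 0.108 ]
side [(np.uint8(13), 42), (np.uint8(14), 38), (np.uint8(18), 49), (np.uint8(27), 61)]
side 0 [325.9 211. ] 228 [13.2 22.8] [ 0.5617 -0.0479  0.108 ]
side 1 [309.2 197.8] 209 [12.2 21.8] [0.5532 0.0211 0.108 ]
side 2 [293.7 185.5] 171 [10.5 20.2] [0.5448 0.0915 0.108 ]
side 3 [279.6 174.3] 147 [ 9.5 20.2] [0.5366 0.1618 0.108 ]
wrist [(np.uint8(36), 45), (np.uint8(21), 26), (np.uint8(58), 64), (np.uint8(53), 60)]
wrist 0 [435.8 279.9] 80681 [399. 619.] [ 0.7721 -0.0933  0.108 ]
wrist 1 [211.  167.9] 2468 [52.7 47.9] [0.553  0.0232 0.108 ]
wrist 2 [199.7  92.9] 2474 [53.9 49.1] [0.5451 0.0914 0.108 ]
wrist 3 [191.5  21.5] 1997 [47.9 47.2] [0.5359 0.1597 0.108 ]
(array([ 0.62762863, -0.02436826,  0.15157693]), [np.float64(0.04642133227101765), np.float64(0.08070222246185814), np.float64(0.11347925156131347)]) [ 0.56215474 -0.04640592  0.10687854]
(array([0.55303217, 0.02298341, 0.10697623]), [np.float64(0.0006933455082170231), np.float64(0.001023970645935768), np.float64(0.0003841114281133197)]) [0.55325415 0.02303298 0.10688678]
(array([0.54501123, 0.09201229, 0.10718128]), [np.float64(0.000525111493996248), np.float64(0.0003768438037192141), np.float64(0.0005937307374756284)]) [0.54531424 0.09265119 0.10717692]
(array([0.53615616, 0.16131795, 0.1071612 ]), [np.float64(0.0011741607412742389), np.float64(0.0010665756925051656), np.float64(0.0014622262187502868)]) [0.53697715 0.16280703 0.10736926]
```

Two-view triangulation puts the plates at z≈0.107, which agrees with the text. Their centres are (0.562,-0.0465), (0.553,0.023), (0.545,0.092) and (0.5365,0.162), so the case is yawed about +0.12 rad. I'll shut the fingers, turn the jaw axis along the row, and go above plate 1.

```bash
python3 -m pendant '[{"gripper":0,"x":-11,"y":-6,"z":-7,"az":-0.181},{"gripper":0,"x":-11,"y":-6,"z":-7,"az":-0.181},{"gripper":0,"x":-11,"y":-6,"z":-7,"az":-0.181},{"gripper":0,"x":-11,"y":-6,"z":-7,"az":-0.181},{"gripper":0,"x":-11,"y":-6,"z":-7,"az":-0.181},{"gripper":0,"x":-11,"y":-6,"z":-7,"az":-0.181},{"gripper":0,"x":-11,"y":-6,"z":-7,"az":-0.181},{"gripper":0,"x":-11,"y":-5,"z":-7,"az":-0.181},{"gripper":0},{"gripper":0}]' 20
python3 - <<'E'
from bench import bot
import cv2
o=bot.get_obs();print(o['t'],o['tcp_pos'],o['tool_rot'].round(3),o['ft_force'],o['width'])
for n in ['side','wrist']:
    d=bot.get_image(n);cv2.imwrite(f'pics/{n}1.png',d['image'])
E
```

```text
0.35 [ 6.49852417e-01 -2.20868699e-05  2.31014233e-01] [[ 1.     0.    -0.001]
 [ 0.    -1.     0.   ]
 [-0.001 -0.    -1.   ]] [1.88771325 0.04538381 0.16931531] 0.08533614281037538invalid input
```

```bash
python3 -m pendant '[{"gripper":0,"x":-11,"y":-6,"z":-7,"ax":0,"ay":0,"az":-0.181},{"gripper":0,"x":-11,"y":-6,"z":-7,"ax":0,"ay":0,"az":-0.181},{"gripper":0,"x":-11,"y":-6,"z":-7,"ax":0,"ay":0,"az":-0.181},{"gripper":0,"x":-11,"y":-6,"z":-7,"ax":0,"ay":0,"az":-0.181},{"gripper":0,"x":-11,"y":-6,"z":-7,"ax":0,"ay":0,"az":-0.181},{"gripper":0,"x":-11,"y":-6,"z":-7,"ax":0,"ay":0,"az":-0.181},{"gripper":0,"x":-11,"y":-6,"z":-7,"ax":0,"ay":0,"az":-0.181},{"gripper":0,"x":-11,"y":-5,"z":-7,"ax":0,"ay":0,"az":-0.181},{"gripper":0,"x":0,"y":0,"z":0,"ax":0,"ay":0,"az":0},{"gripper":0,"x":0,"y":0,"z":0,"ax":0,"ay":0,"az":0}]' 20
python3 - <<'E'
from bench import bot
import cv2
o=bot.get_obs();print(o['t'],o['tcp_pos'],o['tool_rot'].round(3),o['ft_force'],o['width'])
for n in ['side','wrist']:
    d=bot.get_image(n);cv2.imwrite(f'pics/{n}1.png',d['image'])
E
```

```text
t: 1.7
tcp_pos: [0.5625, -0.0469, 0.1758]
tool_rot: [[0.125, -0.992, 0.001], [-0.992, -0.125, -0.0], [0.0, -0.001, -1.0]]
ft_force: [0.8, -0.6, 0.9]
width: -0.0003
1.7 [ 0.56249525 -0.04694904  0.17583813] [[ 0.125 -0.992  0.001]
 [-0.992 -0.125 -0.   ]
 [ 0.    -0.001 -1.   ]] [ 0.82464934 -0.60182862  0.90045561] -0.0003039109969666693
```

View pics/wrist1.png

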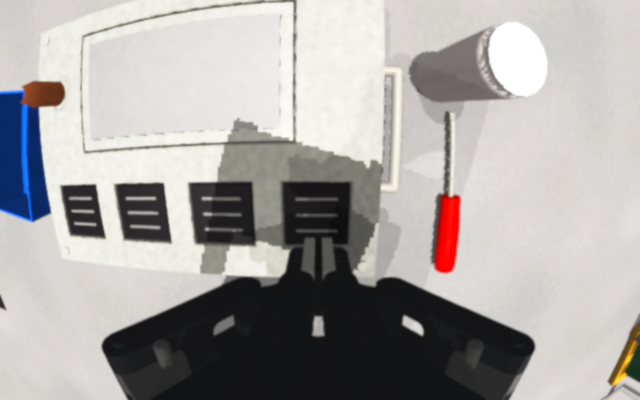

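View pics/side1.png

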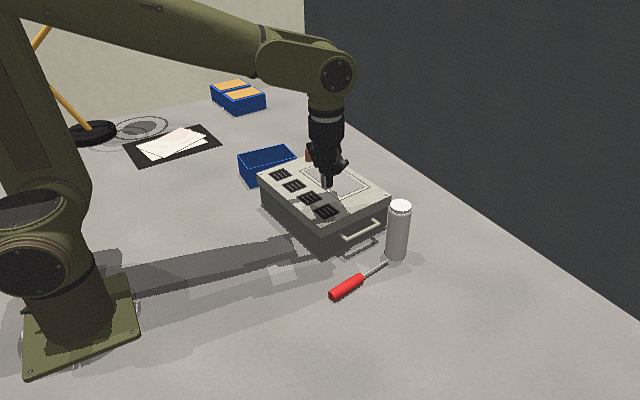

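The wrist view shows the shut tips at (317,240), lined up with plate 1 at (316,212). Its ribs run along the row and nothing is in the way. I'll go down to just above the panel, then feel.

```bash
python3 -m pendant '[{"gripper":0,"x":0,"y":0,"z":-20,"ax":0,"ay":0,"az":0},{"gripper":0,"x":0,"y":0,"z":-25,"ax":0,"ay":0,"az":0},{"gripper":0,"x":0,"y":0,"z":-16,"ax":0,"ay":0,"az":0},{"gripper":0,"x":0,"y":0,"z":0,"ax":0,"ay":0,"az":0},{"gripper":0,"x":0,"y":0,"z":0,"ax":0,"ay":0,"az":0}]'
python3 -m pendant '[{"gripper":0,"x":0,"y":0,"z":-2,"ax":0,"ay":0,"az":0},{"gripper":0,"x":0,"y":0,"z":-1,"ax":0,"ay":0,"az":0},{"gripper":0,"x":0,"y":0,"z":-1,"ax":0,"ay":0,"az":0},{"gripper":0,"x":0,"y":0,"z":0,"ax":0,"ay":0,"az":0}]'
```

```text
t: 2.42
tcp_pos: [0.5625, -0.0471, 0.1149]
tool_rot: [[0.123, -0.992, 0.001], [-0.992, -0.123, -0.0], [0.0, -0.001, -1.0]]
ft_force: [-0.1, 0.3, -0.2]
width: -0.0
t: 2.92
tcp_pos: [0.562, -0.047, 0.1103]
tool_rot: [[0.122, -0.992, -0.0], [-0.992, -0.122, 0.0], [-0.0, 0.0, -1.0]]
ft_force: [0.4, -1.2, -0.2]
width: -0.0
```

```bash
for i in 1; do python3 -m pendant '[{"gripper":0,"x":0,"y":0,"z":-1,"ax":0,"ay":0,"az":0},{"gripper":0,"x":0,"y":0,"z":0,"ax":0,"ay":0,"az":0}]' ; python3 -m pendant '[{"gripper":0,"x":0,"y":0,"z":-1,"ax":0,"ay":0,"az":0},{"gripper":0,"x":0,"y":0,"z":0,"ax":0,"ay":0,"az":0}]'; python3 -m pendant '[{"gripper":0,"x":0,"y":0,"z":-1,"ax":0,"ay":0,"az":0},{"gripper":0,"x":0,"y":0,"z":0,"ax":0,"ay":0,"az":0}]'; done
```

```text
t: 3.18
tcp_pos: [0.5619, -0.047, 0.1092]
tool_rot: [[0.122, -0.992, -0.0], [-0.992, -0.122, 0.0], [-0.0, 0.0, -1.0]]
ft_force: [0.3, 0.0, -0.2]
width: -0.0003
t: 3.42
tcp_pos: [0.5619, -0.047, 0.1082]
tool_rot: [[0.123, -0.992, -0.0], [-0.992, -0.123, 0.0], [-0.0, 0.0, -1.0]]
ft_force: [0.5, -0.2, -0.4]
width: -0.0002
t: 3.68
tcp_pos: [0.5621, -0.047, 0.1081]
tool_rot: [[0.123, -0.992, -0.0], [-0.992, -0.123, -0.0], [0.0, 0.0, -1.0]]
ft_force: [-2.4, 0.1, 5.2]
width: -0.0003
```

```bash
python3 -m pendant '[{"gripper":0,"x":0,"y":0,"z":-1,"ax":0,"ay":0,"az":0},{"gripper":0,"x":0,"y":0,"z":0,"ax":0,"ay":0,"az":0}]'
```

```text
t: 3.92
tcp_pos: [0.5621, -0.047, 0.108]
tool_rot: [[0.123, -0.992, -0.0], [-0.992, -0.123, -0.0], [0.0, 0.0, -1.0]]
ft_force: [-6.0, -0.1, 10.8]
width: 0.0001
```

Plate 1 is rigid: 11 N with no travel. On to plate 2.

```bash
python3 -m pendant '[{"gripper":0,"x":0,"y":0,"z":12,"ax":0,"ay":0,"az":0},{"gripper":0,"x":-4,"y":35,"z":0,"ax":0,"ay":0,"az":0},{"gripper":0,"x":-4.5,"y":35,"z":0,"ax":0,"ay":0,"az":0},{"gripper":0,"x":0,"y":0,"z":-5,"ax":0,"ay":0,"az":0},{"gripper":0,"x":0,"y":0,"z":-3,"ax":0,"ay":0,"az":0},{"gripper":0,"x":0,"y":0,"z":-1,"ax":0,"ay":0,"az":0},{"gripper":0,"x":0,"y":0,"z":0,"ax":0,"ay":0,"az":0}]'
python3 -m pendant '[{"gripper":0,"x":0,"y":0,"z":-1,"ax":0,"ay":0,"az":0},{"gripper":0,"x":0,"y":0,"z":0,"ax":0,"ay":0,"az":0}]'
python3 -m pendant '[{"gripper":0,"x":0,"y":0,"z":-1,"ax":0,"ay":0,"az":0},{"gripper":0,"x":0,"y":0,"z":0,"ax":0,"ay":0,"az":0}]'
python3 -m pendant '[{"gripper":0,"x":0,"y":0,"z":-1,"ax":0,"ay":0,"az":0},{"gripper":0,"x":0,"y":0,"z":0,"ax":0,"ay":0,"az":0}]'
```

```text
t: 4.8
tcp_pos: [0.5535, 0.0222, 0.1091]
tool_rot: [[0.121, -0.993, -0.0], [-0.993, -0.121, -0.0], [0.0, 0.0, -1.0]]
ft_force: [-0.1, -0.6, 0.2]
width: 0.0003
t: 5.05
tcp_pos: [0.5535, 0.0228, 0.1083]
tool_rot: [[0.122, -0.993, -0.0], [-0.993, -0.122, -0.0], [-0.0, 0.0, -1.0]]
ft_force: [-0.7, -0.3, 0.7]
width: -0.0002
t: 5.3
tcp_pos: [0.5537, 0.0228, 0.1081]
tool_rot: [[0.123, -0.992, 0.0], [-0.992, -0.123, -0.0], [0.0, -0.0, -1.0]]
ft_force: [-2.3, -0.4, 5.1]
width: -0.0003
t: 5.55
tcp_pos: [0.5537, 0.0228, 0.108]
tool_rot: [[0.123, -0.992, 0.0], [-0.992, -0.123, -0.0], [0.0, 0.0, -1.0]]
ft_force: [-5.5, -1.4, 9.8]
width: -0.0
```

Plate 2 is rigid as well. On to plate 3.

```bash
python3 -m pendant '[{"gripper":0,"x":0,"y":0,"z":12,"ax":0,"ay":0,"az":0},{"gripper":0,"x":-4,"y":35,"z":0,"ax":0,"ay":0,"az":0},{"gripper":0,"x":-4.5,"y":34.5,"z":0,"ax":0,"ay":0,"az":0},{"gripper":0,"x":0,"y":0,"z":-5,"ax":0,"ay":0,"az":0},{"gripper":0,"x":0,"y":0,"z":-3,"ax":0,"ay":0,"az":0},{"gripper":0,"x":0,"y":0,"z":-1,"ax":0,"ay":0,"az":0},{"gripper":0,"x":0,"y":0,"z":0,"ax":0,"ay":0,"az":0}]'
python3 -m pendant '[{"gripper":0,"x":0,"y":0,"z":-1,"ax":0,"ay":0,"az":0},{"gripper":0,"x":0,"y":0,"z":0,"ax":0,"ay":0,"az":0}]'
python3 -m pendant '[{"gripper":0,"x":0,"y":0,"z":-1,"ax":0,"ay":0,"az":0},{"gripper":0,"x":0,"y":0,"z":0,"ax":0,"ay":0,"az":0}]'
python3 -m pendant '[{"gripper":0,"x":0,"y":0,"z":-1,"ax":0,"ay":0,"az":0},{"gripper":0,"x":0,"y":0,"z":0,"ax":0,"ay":0,"az":0}]'
```

```text
t: 6.42
tcp_pos: [0.5451, 0.0918, 0.1092]
tool_rot: [[0.121, -0.993, -0.0], [-0.993, -0.121, -0.0], [0.0, 0.0, -1.0]]
ft_force: [0.8, -0.3, -0.2]
width: -0.0002
t: 6.68
tcp_pos: [0.545, 0.0922, 0.1083]
tool_rot: [[0.122, -0.993, 0.0], [-0.993, -0.122, -0.0], [0.0, -0.0, -1.0]]
ft_force: [0.5, -0.0, 0.1]
width: 0.0002
t: 6.92
tcp_pos: [0.5452, 0.0924, 0.1078]
tool_rot: [[0.123, -0.992, 0.0], [-0.992, -0.123, -0.0], [0.0, -0.0, -1.0]]
ft_force: [-1.3, -0.4, 4.2]
width: 0.0001
t: 7.18
tcp_pos: [0.5452, 0.0924, 0.1063]
tool_rot: [[0.123, -0.992, 0.001], [-0.992, -0.123, -0.0], [0.0, -0.001, -1.0]]
ft_force: [0.8, -0.7, 0.9]
width: 0.0001
```

Plate 3 gives: 1.7 mm of travel and the force is dropping. I'll press it in further.

```bash
python3 -m pendant '[{"gripper":0,"x":0,"y":0,"z":-1.5,"ax":0,"ay":0,"az":0},{"gripper":0,"x":0,"y":0,"z":-1,"ax":0,"ay":0,"az":0},{"gripper":0,"x":0,"y":0,"z":0,"ax":0,"ay":0,"az":0}]'
python3 -m pendant '[{"gripper":0,"x":0,"y":0,"z":-1,"ax":0,"ay":0,"az":0},{"gripper":0,"x":0,"y":0,"z":-1,"ax":0,"ay":0,"az":0},{"gripper":0,"x":0,"y":0,"z":0,"ax":0,"ay":0,"az":0}]'
python3 - <<'E'
from bench import bot
import cv2
for n in ['side','wrist']:
    d=bot.get_image(n);cv2.imwrite(f'pics/{n}2.png',d['image'])
E
```

```text
t: 7.55
tcp_pos: [0.5447, 0.0926, 0.1033]
tool_rot: [[0.122, -0.992, -0.001], [-0.992, -0.122, 0.0], [-0.0, 0.001, -1.0]]
ft_force: [0.3, -0.2, 0.6]
width: -0.0001
t: 7.92
tcp_pos: [0.545, 0.0925, 0.102]
tool_rot: [[0.122, -0.992, 0.0], [-0.992, -0.122, 0.0], [-0.0, -0.0, -1.0]]
ft_force: [-0.1, 0.1, 1.4]
width: 0.0001
```

View pics/wrist2.png

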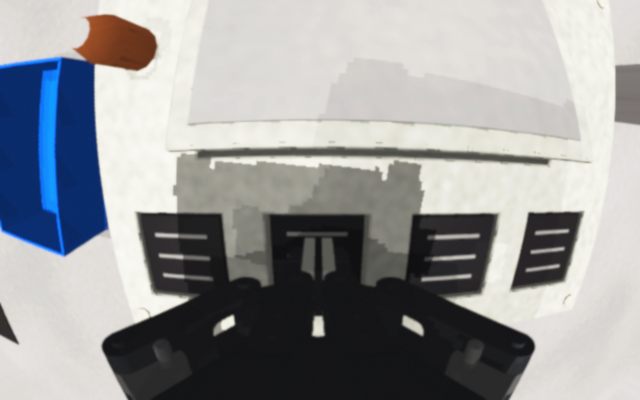

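View pics/side2.png

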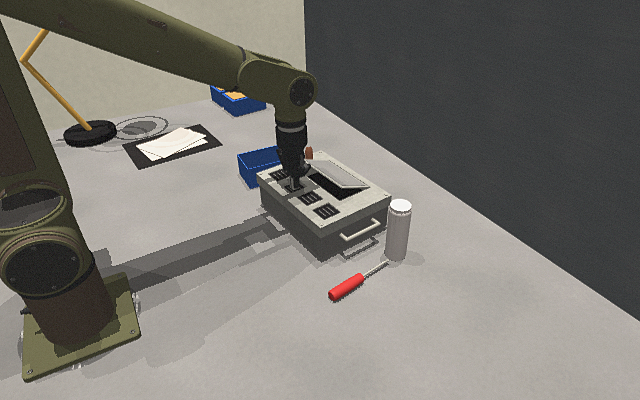

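The door is open: its near edge stands off the panel from (195,152) to (560,160) in the wrist view. It is clear of the gripper, and the electrode tip is still standing. I'll press about 1 mm more to confirm the stop, then withdraw upward and back from the door.

```bash
python3 -m pendant '[{"gripper":0,"x":0,"y":0,"z":-1,"ax":0,"ay":0,"az":0},{"gripper":0,"x":0,"y":0,"z":0,"ax":0,"ay":0,"az":0}]'
python3 -m pendant '[{"gripper":0,"x":0,"y":0,"z":6,"ax":0,"ay":0,"az":0},{"gripper":0,"x":0,"y":0,"z":10,"ax":0,"ay":0,"az":0},{"gripper":0,"x":-10,"y":0,"z":20,"ax":0,"ay":0,"az":0},{"gripper":0,"x":-15,"y":0,"z":30,"ax":0,"ay":0,"az":0},{"gripper":0,"x":-20,"y":0,"z":30,"ax":0,"ay":0,"az":0},{"gripper":0,"x":-20,"y":0,"z":20,"ax":0,"ay":0,"az":0},{"gripper":0,"x":0,"y":0,"z":0,"ax":0,"ay":0,"az":0},{"gripper":0,"x":0,"y":0,"z":0,"ax":0,"ay":0,"az":0},{"gripper":0,"x":0,"y":0,"z":0,"ax":0,"ay":0,"az":0}]'
python3 - <<'E'
from bench import bot
from h import *
for n in ['scene','side','wrist']:
    d=bot.get_image(n);cv2.imwrite(f'pics/{n}3.png',d['image'])
E
```

```text
t: 8.28
tcp_pos: [0.545, 0.0925, 0.102]
tool_rot: [[0.123, -0.992, -0.0], [-0.992, -0.123, 0.0], [-0.0, 0.0, -1.0]]
ft_force: [-4.3, -0.0, 7.5]
width: 0.0
t: 9.4
tcp_pos: [0.4799, 0.0924, 0.2155]
tool_rot: [[0.122, -0.992, -0.002], [-0.992, -0.122, -0.0], [-0.0, 0.002, -1.0]]
ft_force: [0.4, 0.3, -0.7]
width: 0.0001
```

View pics/wrist3.png

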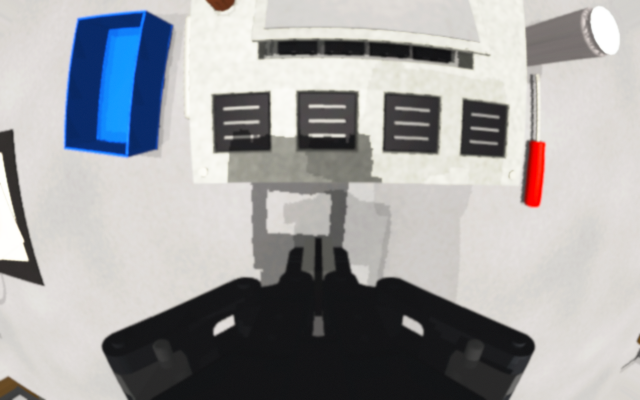

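View pics/scene3.png

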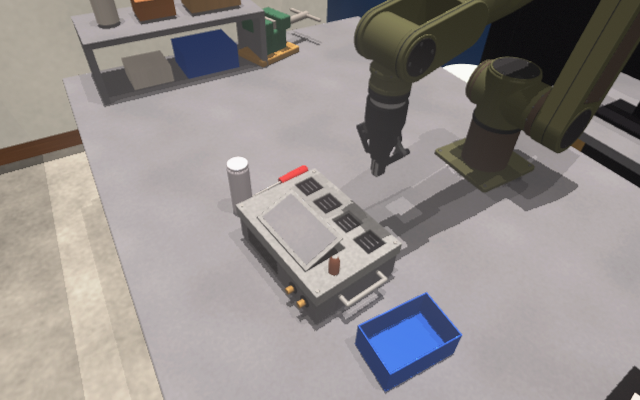

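View pics/side3.png

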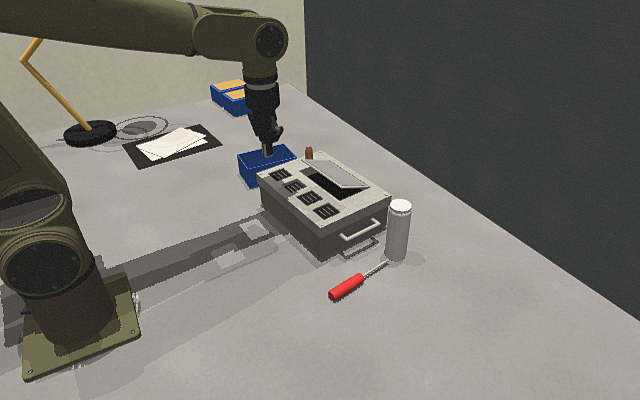

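The door stays open with the arm away; in the wrist view its edge runs from (260,50) to (475,60). The tip at (334,265), the bin, the can and the driver in the scene view are all where they started. I'm handing the job in.

```bash
python3 -c "
from bench import bot
o=bot.get_obs();print(o['t'],o['tcp_pos'],o['ft_force'],abs(o['qd']).max());print(bot.finish_job())"
```

```text
9.55 [0.47991133 0.09239703 0.21580501] [-0.56674129  0.05131612  0.0132852 ] 0.0035943395269535886
the job is handed in; nothing more can be done
None
```

The catch was plate 3: I pressed it fully in, the battery door sprang up, and the job was handed in at 9.55 s.

- **Feeling:** plates 1 and 2 were rigid, at about 10–11 N with no travel. I stopped before testing plate 4.
- **Pressing:** plate 3 gave and snapped through. It reached its stop at z = 0.102 m, which is 6 mm in, confirmed at about 7.5 N.
- **After withdrawing:** the last pictures show the door still open. By eye, the electrode tip, bin, spray can and screwdriver are where they started. The arm was at rest, clear of everything, with force near zero.
- **Disagreements:** one move call was refused because some rows left out zero values; I retyped it and the arm did not move. The force fell off slightly before the quoted 2.7 mm snap point when read at the row ends. Otherwise no check failed or disagreed.

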